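Pull the flagged circuit card and stand it on the inspection easel

TASK

Slide the circuit card with the orange grip up out of the slotted rack and stand it on the sloping inspection easel: bottom edge on the ledge behind the yellow lip, roughly centred, back flat against the backrest, component side facing out. Lower it right down onto the ledge before you let go, and leave the other cards and everything else on the bench where they are.

Things in the scene. Friction and masses are not known exactly. Their poses are not given: they have to be found in the camera images.
- card: The card to move: green board 80 mm wide (x), 4 mm thick (y), 92 mm tall, with an ORANGE grip bar on its top edge (total height 112 mm). Origin: middle of its bottom edge at mid-thickness; z runs up the card. Chips stand 3 mm proud on the +y face (component side); the -y face is bare. 0.1 to 0.2 kg. It starts upright in a rack slot.
- card_grip (a point): Centre of the card's orange grip bar, 100 mm above the bottom edge. The bar is 50 mm wide (card x), 10 mm thick (card y), and fills z 88 to 112 mm of the card. Grip here, fingers closing along card y.
- card_face (a point): A point on the component side of the card: 5 mm along +y from mid-thickness, 50 mm above the bottom edge.
- rack: Fixed rack: aluminium base 110 (x) x 200 (y) x 12 mm, white slotted guides on both x ends up to z = 72 mm. Origin: centre of the underside. Four slots 7.5 mm wide at y = -75 (empty), -25, 25, 75 mm, cards in varying order. Cards stand on the base (card x along rack x, component side to +y) and slide out upward, loosely.
- rack_mid (a point): Middle of the rack at the height of the guides' top (72 mm above its underside). Neighbouring grip bars leave 40 mm free between their faces, so open the gripper only part way (30 to 50 mm) when going down between them.
- easel: White sloping easel fixed on a grey base 130 x 120 mm, tilted 0.35 rad from upright: z runs up the backrest, y points out of its face, x along the ledge. Origin: foot of the backrest on the ledge, mid-width, 35 mm above the bench. Backrest face at y = 0, 100 mm wide, up to z = 70 mm. A seated card has its axes along these and its origin at (0, 2, 0) mm.
- easel_lip (a point): Top of the yellow front lip, mid-width: easel (0, 17, 8) mm. The ledge (easel z = 0, square to the backrest) runs from the backrest at y = 0 to the lip's inner side at y = 15 mm. The seated card's grip bar stands clear above the backrest.
- card_blue1: Another circuit card, same shape and frame as card but with a BLUE grip bar; stays in its slot.
- card_blue2: A second card with a BLUE grip bar, the same again; stays in its slot.
- jar: Small clear jar with a blue cap, 44 mm diameter, 50 mm high, loose on the bench. Origin: centre of its underside.
- screwdriver: Screwdriver, about 170 mm long, lying on the bench along its x. Origin: near the middle of its length.
- bottle_red: White wash bottle with a red cap and bent spout, 58 mm diameter, 188 mm high in all. Origin: centre of its underside.
- bottle_green: White wash bottle with a green cap and spout, same size. Origin: centre of its underside.
- tissues: White box 115 x 120 x 60 mm high. Origin: centre of its underside.

How it is judged (in metres and radians):
On the way, in this order (a step that is already met when the one before it is completed fails the run):
1. the orange-gripped card is lifted until its bottom edge is above the rack's guides (z of card in the frame of rack above 0.074 m), for 0.1 s.
2. the card's bottom edge is down on the easel's ledge (within 15 mm) while the fingers still hold the card (x of card in the frame of easel between -0.035 and 0.035 m and y of card in the frame of easel between -0.004 and 0.018 m and z of card in the frame of easel between -0.005 and 0.015 m and contact force between the fingers and card above 0.5 N), for 0.1 s.
At the end, for the whole second after the job is handed in: The orange-gripped card is released and at rest on the easel: bottom edge on the ledge (within 6 mm) at the foot of the backrest (within about 6 mm), within 20 mm of the middle, flat against the backrest to 0.12 rad and square along the ledge to 0.12 rad, right way up, component side facing out (x of card in the frame of easel between -0.02 and 0.02 m and y of card in the frame of easel between -0.003 and 0.008 m and z of card in the frame of easel between -0.004 and 0.006 m and angle between the z axis of card and the z axis of easel, either way round below 0.12 rad and angle between the x axis of card and the x axis of easel, either way round below 0.12 rad and angle between card's own z axis and vertical below 0.6 rad and y of card_face in the frame of easel above 0.004 m and linear speed of card below 0.02 m/s and angular speed of card below 0.1 rad/s and contact force between the fingers and card below 0.1 N); the robot touches nothing.
It fails at once if another card is pulled from its place (moved over 20 mm) (distance of any of card_blue1, card_blue2 from where it was at the start of the episode above 0.02 m).
It fails at once if something else on the bench is displaced by over 30 mm (distance of any of jar, screwdriver, bottle_red, bottle_green, tissues from where it was at the start of the episode above 0.03 m).
It also fails if it takes over 45 s, if anything falls off the work surface, if the arm or the gripper's body presses on something with over 40 N, if the wrist force passes 120 N, or if a joint passes its speed limit or range.

ROBOT

A 6-joint arm with a two-finger parallel gripper is mounted at the origin on the work surface. World frame = base frame: x ahead of the robot, y to its left, z up, the work surface at z = 0. Lengths are in m, angles in degrees, forces in N, time in s.
With the tool pointing down it reaches from about 0.4 to 0.825 m from the base axis. Payload 7 kg.
Tool frame: the origin (TCP) lies at the very end of the fingers, on their centre line; the grasp point (between the pads) lies behind it (r.grasp_offset is the z of the grasp point in the tool frame, in m); z points along the fingers, y is the direction in which the jaws open and shut (so a half turn about z gives the same grasp; the last joint's range is limited). The gripper opens to 88 mm and grips with 3 to 60 N. Pads are 19 mm wide; open, the fingers measure 130 mm over their backs; the gripper's body (78 mm by 193 mm) begins 47 mm behind the grasp point.
Start: joints at [91.564, 20.546, 0.682, 0, -70.136, -16.507], TCP at [0.174, 0.652, 0.227] pointing down, gripper open.
Joint ranges: [-176.03, 176.03], [-82.01, 121.73], [-58.28, 71.71], [-173.87, 95.51], [-174.79, -0.11], [-173.66, 173.66]. Speed limits (degrees/s): [136.94, 136.94, 172.46, 180, 180, 180].

INTERFACE

Orientations are given as [roll, pitch, yaw] about the fixed x, y, z axes, in that order (R = Rz(yaw) Ry(pitch) Rx(roll)).
In Python, from plant import r gives the robot as it stands. The module is installed in compiled form; this text tells all that it offers.
- The arm moves only by the tool servo_tool, never from a script. Its argument "targets" is a list of rows, each an object of numbers: "dx", "dy", "dz": the shift along the world's x, y, z in cm; "spin": the turn about the world's z in rad; "grip": the opening in per cent of the stroke, from 0 (shut) to 100 (fully open). A call has exactly 10 rows; each row is the pose to reach, as a shift and turn from the pose commanded when the call began; what a row does not reach only later rows make up. A row lasts 1/12 s, in which the tool goes at most 41.7 mm and 7.16 degrees, less where a joint would pass 70% of its speed; a pose out of reach is approached as far as the arm can. A call with a gripper value outside its range is refused whole. The fingers move at their own pace and stop on an object; "squeeze" is the grip in N (left out, the last holds). Time passes only in rows, so rows that repeat a pose let the fingers close, or fill a call up. It gives the time, the measured TCP pose, the force and the opening at its end, in the units of the state.
- r.get_state(): the state, without advancing time (a new reading comes with each control period).
- r.capture(name): name is "side" or "top" or "wrist"; returns the picture (400x640x3 uint8, blue, green, red); there is no depth.
- r.get_calibration(name): a dict with "K" (3x3 intrinsics, pixels), "k1" (the pictures are not rectified: a ray, as slopes to the right and down, at radius r is drawn at 1 + k1 r^2 times it, then the intrinsics apply), "extrinsics" (4x4, takes a point from camera to world coordinates). Camera axes: x right, y down, z forward; pixel columns grow to the right and rows downward; lengths in m; the calibration is good to about 2 mm. A picture is of the moment at which its call begins: read the wrist's pose just before it. get_calibration takes no time and is no camera call; for the wrist camera it gives the pose at the moment of the call.
- r.close_job(): hands the job in, once; it reports no verdict.
Trained networks look in the newest picture that a camera, given by its name, has taken for a name from the list of things; names that differ only in an ending like _2 or _b are one class to them, and where a whole thing is asked for, a point or a joint stands for the part that bears it (a point fixed in the world has none). Each returns a list of dicts, best first, with "p" (0 to 1); they miss things now and then, are a little off and sometimes report something else, mostly with a low value. They report only what shows in the picture. A call takes as long as a camera call.
- r.cut_out(name, camera): "mask" (400x640 bool, what is visible of it) and "extent" ([left, top, right, bottom] in pixels, round what is visible of it).
The state is a dict: "time_s": time; "joints": joint angles; "qd": joint speeds; "joint_torque": joint torques, N m; "tcp_pos": TCP position; "eef_rot": TCP orientation; "contact_force": force on the tool from outside, world axes, zero at the start; "moment": the same for the moment, N m; "gripper_width": finger opening in m.
Only numpy, scipy, OpenCV 4.12 (cv2) and the standard library are available. Lean on these libraries where they do the work, as an engineer would, in place of code of your own. Each camera call takes 0.05 s, during which the arm holds its last target. There are 200 camera calls.

## Working session

There is one attempt and no reset: what is moved stays moved. The work goes in short steps, Python scripts to look and compute and a tool call to move; the robot and the scene stay as the last step left them, time stands still between calls to the robot, and variables do not carry over. Pictures are saved under pics/ and viewed, about 8 in all and at most 12, crops included, and the job is handed in when it is done.

Besides the shell and the picture viewer there is one more tool, called after "Emit:" by a JSON object that holds its "api" and its "payload", one argument or row to a line. servo_tool: Moves the arm, as the interface text tells. Its arguments: {"type":"object","properties":{"targets":{"type":"array"},"squeeze":{"type":"number"}},"required":["targets"]}

```bash
mkdir -p pics; cat > h.py <<'E'
import numpy as np, cv2
from plant import r
np.set_printoptions(precision=4,suppress=True)
def snap(n,fn=None):
    im=r.capture(n)
    if fn: cv2.imwrite('pics/'+fn,im)
    return im
def ray(c,uv):
    K=np.array(c['K']);d=np.linalg.inv(K)@[uv[0],uv[1],1]; rd=np.hypot(d[0],d[1]); x=rd
    for _ in range(30): x=rd/(1+c['k1']*x*x)
    s=x/rd if rd>0 else 1
    E=np.array(c['extrinsics']); v=E[:3,:3]@[d[0]*s,d[1]*s,1]
    return E[:3,3],v/np.linalg.norm(v)
def atz(c,uv,z):
    o,v=ray(c,uv); return o+v*(z-o[2])/v[2]
def proj(c,P):
    E=np.array(c['extrinsics']);P=np.atleast_2d(P);q=(P-E[:3,3])@E[:3,:3]
    s=q[:,:2]/q[:,2:]; s=s*(1+c['k1']*(s**2).sum(1,keepdims=True)); K=np.array(c['K'])
    return s*[K[0,0],K[1,1]]+[K[0,2],K[1,2]]
E
python3 - <<'E'
from h import *
s=r.get_state();print(s['tcp_pos'],s['eef_rot'],s['gripper_width'],r.grasp_offset)
for n in ['side','top']:
    snap(n,n+'0.png');c=r.get_calibration(n);print(n,np.array(c['K']).tolist(),c['k1'],np.array(c['extrinsics']))
    for t in ['card','card_grip','rack','easel','easel_lip','card_blue1']:
        for d in r.cut_out(t,n)[:3]: print(t,round(d['p'],2),d['extent'],d['mask'].sum())
a=np.vstack([cv2.imread('pics/side0.png'),cv2.imread('pics/top0.png')]);cv2.imwrite('pics/both0.png',cv2.resize(a,(480,600)))
E
```

```text
[0.1739 0.6517 0.2256] [179.9063  -0.007  -14.9496] 0.08762658146790635 -0.0188
side [[380.1565251581698, 0.0, 312.74026072490386], [0.0, 380.1565251581698, 197.8048157839801], [0.0, 0.0, 1.0]] -0.010270061474743174 [[ 0.9976 -0.0214  0.0651  0.5056]
 [-0.066  -0.5592  0.8264 -0.8927]
 [ 0.0188 -0.8288 -0.5592  0.7401]
 [ 0.      0.      0.      1.    ]]
card 0.89 [310.4, 251.3, 342.8, 288.1] 967
card_grip 0.92 [312.6, 250.8, 343.4, 291.0] 939
card_grip 0.71 [308.8, 226.4, 340.3, 248.4] 388
card_grip 0.18 [247.5, 214.9, 263.0, 239.6] 246
rack 0.7 [303.0, 242.6, 350.1, 317.7] 1654
easel 0.71 [310.8, 125.7, 322.5, 162.2] 406
easel 0.6 [299.1, 172.3, 325.1, 186.9] 359
easel_lip 0.57 [297.9, 172.4, 327.0, 188.0] 300
card_blue1 0.72 [306.6, 123.8, 322.5, 162.4] 416
card_blue1 0.59 [310.8, 228.8, 340.4, 247.9] 333
top [[376.9016804649841, 0.0, 324.2790545435103], [0.0, 376.9016804649841, 202.37674906141353], [0.0, 0.0, 1.0]] -0.07650507447892606 [[ 0.0247 -0.9927  0.1181  0.4753]
 [-0.9996 -0.0259 -0.0081  0.0421]
 [ 0.0111 -0.1179 -0.993   1.1321]
 [ 0.      0.      0.      1.    ]]
card 0.82 [408.6, 190.9, 423.1, 217.5] 290
card_grip 0.58 [412.7, 193.9, 422.1, 223.0] 320
rack 0.83 [370.7, 190.1, 439.8, 227.9] 1667
easel 0.95 [247.6, 186.4, 265.8, 221.9] 457
easel_lip 0.74 [251.3, 188.9, 269.4, 223.6] 462
card_blue1 0.58 [392.4, 193.0, 407.7, 217.4] 218
card_blue1 0.52 [379.3, 188.7, 387.5, 218.7] 207
```

```bash
python3 - <<'E'
import cv2
a=cv2.imread('pics/side0.png')[100:340,200:440];b=cv2.imread('pics/top0.png')[110:290,220:460]
cv2.imwrite('pics/b1.png',cv2.hconcat([cv2.resize(a,(400,400),interpolation=2),cv2.resize(b,(400,300),interpolation=2).copy() if 0 else cv2.copyMakeBorder(cv2.resize(b,(400,300),interpolation=2),0,100,0,0,0)]))
E
```

```text
(no output)
```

View pics/both0.png

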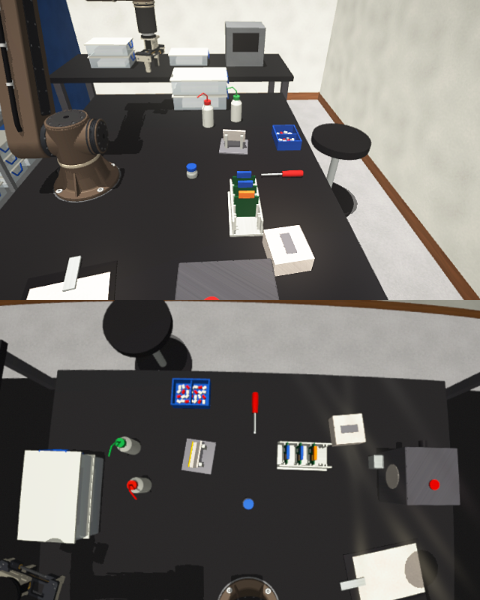

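View pics/b1.png

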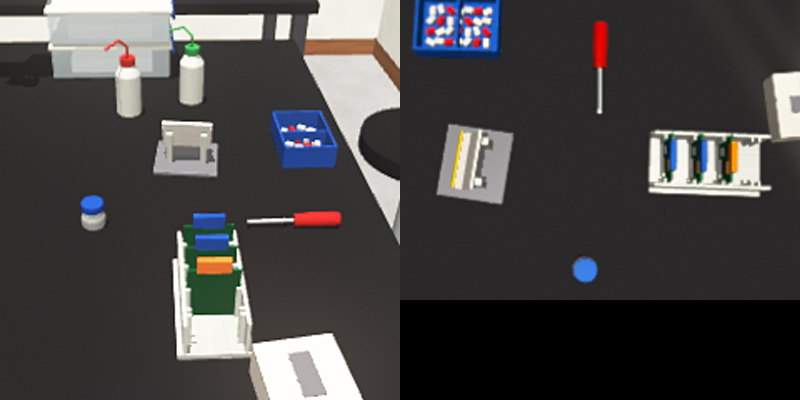

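The orange card is at the -y end of the filled slots (side pixel about (329,259), top about (418,205)). The easel faces +y, with its yellow lip at top (256,205). The side camera sees its back. Next I'll triangulate.

```bash
cat >> h.py <<'E'
def blob(im,kind,roi=None):
    hsv=cv2.cvtColor(im,cv2.COLOR_BGR2HSV)
    lo,hi={'o':((8,150,90),(21,255,255)),'y':((22,120,90),(35,255,255)),'b':((100,120,80),(125,255,255))}[kind]
    m=cv2.inRange(hsv,lo,hi)
    if roi is not None:
        k=np.zeros_like(m);k[roi[1]:roi[3],roi[0]:roi[2]]=255;m&=k
    n,l,st,ce=cv2.connectedComponentsWithStats(m)
    out=[]
    for i in range(1,n):
        if st[i,4]>15: out.append((st[i,4],ce[i],cv2.minAreaRect(np.argwhere(l==i)[:,::-1].astype(np.float32))))
    return sorted(out,key=lambda t:-t[0])
E
python3 - <<'E'
from h import *
for n in ['side','top']:
    im=cv2.imread(f'pics/{n}0.png');c=r.get_calibration(n)
    for k,z in [('o',.11),('y',.05),('b',.11)]:
        for a,ce,rc in blob(im,k,(220,100,460,300))[:4]:
            bp=cv2.boxPoints(rc); print(n,k,a,ce,atz(c,ce,z),'box',np.array([atz(c,p,z)[:2] for p in bp]).round(3).tolist())
for t,z in [('bottle_red',.17),('bottle_green',.17),('rack',.07),('tissues',.06),('jar',.05)]:
    for d in r.cut_out(t,'top')[:1]:
        m=np.argwhere(d['mask'])[:,::-1].astype(np.float32);c=r.get_calibration('top');rc=cv2.minAreaRect(m)
        print(t,d['p'],atz(c,m.mean(0),z),[atz(c,p,z)[:2].round(3).tolist() for p in cv2.boxPoints(rc)])
E
```

```text
side o 229 [328.     258.8341] [ 0.5983 -0.224   0.11  ] box [[0.576, -0.206], [0.627, -0.208], [0.623, -0.243], [0.573, -0.24]]
side o 42 [404.5 124. ] [1.0023 0.5785 0.11  ] box [[1.09, 0.577], [1.09, 0.577], [0.915, 0.58], [0.915, 0.58]]
side b 1068 [381.6255 183.2116] [0.8024 0.1124 0.11  ] box [[0.759, 0.225], [0.897, 0.221], [0.843, 0.017], [0.724, 0.021]]
side b 200 [326.73  244.815] [ 0.6002 -0.1732  0.11  ] box [[0.577, -0.154], [0.628, -0.156], [0.624, -0.194], [0.574, -0.191]]
side b 184 [324.8641 232.3098] [ 0.6    -0.1238  0.11  ] box [[0.575, -0.142], [0.578, -0.105], [0.629, -0.107], [0.624, -0.144]]
side b 146 [254.8356 222.5479] [ 0.4153 -0.0744  0.11  ] box [[0.399, -0.097], [0.395, -0.049], [0.433, -0.05], [0.436, -0.099]]
top o 101 [419.3366 204.2574] [ 0.5984 -0.2278  0.11  ] box [[0.574, -0.216], [0.626, -0.225], [0.624, -0.24], [0.572, -0.231]]
top y 71 [253.7606 205.0986] [0.5907 0.2368 0.05  ] box [[0.542, 0.246], [0.641, 0.234], [0.64, 0.228], [0.541, 0.24]]
top b 1292 [253.9009 122.88  ] [0.8168 0.2372 0.11  ] box [[0.757, 0.311], [0.875, 0.315], [0.874, 0.
[... 209 characters left out ...]
4], [0.626, -0.182], [0.576, -0.182], [0.576, -0.174]]
top b 71 [383.4789 202.3803] [ 0.6011 -0.1285  0.11  ] box [[0.624, -0.124], [0.624, -0.133], [0.577, -0.133], [0.577, -0.125]]
bottle_red 0.88 [0.4668 0.3861 0.17  ] [[0.486, 0.433], [0.505, 0.354], [0.451, 0.339], [0.432, 0.418]]
bottle_green 0.88 [0.601  0.4396 0.17  ] [[0.628, 0.509], [0.637, 0.395], [0.575, 0.387], [0.565, 0.5]]
rack 0.83 [ 0.5866 -0.1933  0.07  ] [[0.539, -0.094], [0.646, -0.096], [0.645, -0.296], [0.537, -0.291]]
tissues 0.72 [ 0.7001 -0.3674  0.06  ] [[0.753, -0.295], [0.773, -0.432], [0.65, -0.442], [0.631, -0.306]]
jar 0.64 [0.4072 0.0094 0.05  ] [[0.406, 0.039], [0.435, 0.011], [0.406, -0.019], [0.378, 0.009]]
```

Emit:
{"api": "servo_tool", "payload": {
  "targets": [
    {"dx": 2.8,"dy": -2.5,"dz": 1.5,"spin": 0.03,"grip": 38},
    {"dx": 5.6,"dy": -5,"dz": 3,"spin": 0.06,"grip": 38},
    {"dx": 8.4,"dy": -8,"dz": 4.5,"spin": 0.09,"grip": 38},
    {"dx": 11.2,"dy": -11,"dz": 6,"spin": 0.12,"grip": 38},
    {"dx": 14,"dy": -14,"dz": 7.4,"spin": 0.15,"grip": 38},
    {"dx": 16.8,"dy": -17,"dz": 7.4,"spin": 0.18,"grip": 38},
    {"dx": 19.4,"dy": -20,"dz": 7.4,"spin": 0.21,"grip": 38},
    {"dx": 22,"dy": -23.2,"dz": 7.4,"spin": 0.236,"grip": 38},
    {"dx": 24.5,"dy": -26.4,"dz": 7.4,"spin": 0.236,"grip": 38},
    {"dx": 27,"dy": -29.6,"dz": 7.4,"spin": 0.236,"grip": 38}
  ]
}}

```text
time_s: 1.78
tcp_pos: [0.4448, 0.3546, 0.301]
eef_rot: [-180.0, -0.0, -1.4]
contact_force: [0.5, 1.1, -0.7]
gripper_width: 0.0342
```

Emit:
{"api": "servo_tool", "payload": {
  "targets": [
    {"dx": 1.6,"dy": -3.7,"grip": 38},
    {"dx": 3.2,"dy": -7.4,"grip": 38},
    {"dx": 4.8,"dy": -11.1,"grip": 38},
    {"dx": 6.4,"dy": -14.8,"grip": 38},
    {"dx": 8,"dy": -18.5,"grip": 38},
    {"dx": 9.4,"dy": -22.3,"grip": 38},
    {"dx": 10.8,"dy": -26.1,"grip": 38},
    {"dx": 12.2,"dy": -29.9,"grip": 38},
    {"dx": 13,"dy": -31.5,"grip": 38},
    {"dx": 13,"dy": -31.5,"grip": 38}
  ]
}}

```text
validation failed for argument at $.ta...
```

```bash
python3 - <<'E'
from h import *
s=r.get_state();print(s['time_s'],s['tcp_pos'],s['eef_rot'],s['gripper_width'],s['contact_force'])
c=r.get_calibration('wrist');snap('wrist','w1.png');print(np.array(c['extrinsics']),c['K'][0][0],c['k1'])
E
```

```text
1.7833 [0.4448 0.3546 0.301 ] [-179.9635   -0.0258   -1.3943] 0.03423561231389942 [ 0.5385  1.1267 -0.7023]
[[-0.0256 -0.9555 -0.294   0.5232]
 [-0.9997  0.0243  0.0081  0.3525]
 [-0.0006  0.2941 -0.9558  0.4599]
 [ 0.      0.      0.      1.    ]] 293.5061513061694 -0.05575742061765955
```

View pics/w1.png

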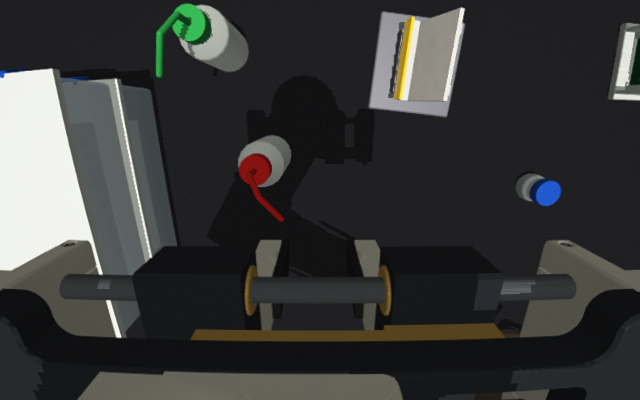

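The wrist view shows the easel at (430,60) with its lip at (403,60), and the red bottle at (266,160). I'll go past the easel for a close look on the way.

Emit:
{"api": "servo_tool", "payload": {
  "targets": [
    {"dx": 2,"dy": -3.3,"dz": 0,"spin": 0,"grip": 38},
    {"dx": 4,"dy": -6.6,"dz": 0,"spin": 0,"grip": 38},
    {"dx": 6,"dy": -9.9,"dz": 0,"spin": 0,"grip": 38},
    {"dx": 8,"dy": -13.2,"dz": 0,"spin": 0,"grip": 38},
    {"dx": 10,"dy": -15,"dz": 0,"spin": 0,"grip": 38},
    {"dx": 10,"dy": -15,"dz": 0,"spin": 0,"grip": 38},
    {"dx": 10,"dy": -15,"dz": 0,"spin": 0,"grip": 38},
    {"dx": 10,"dy": -15,"dz": 0,"spin": 0,"grip": 38},
    {"dx": 10,"dy": -15,"dz": 0,"spin": 0,"grip": 38},
    {"dx": 10,"dy": -15,"dz": 0,"spin": 0,"grip": 38}
  ]
}}

```text
time_s: 2.67
tcp_pos: [0.5434, 0.2072, 0.3007]
eef_rot: [-180.0, -0.0, -1.3]
contact_force: [-0.1, 0.3, 0.0]
gripper_width: 0.0331
```

```bash
python3 - <<'E'
from h import *
import json
s=r.get_state();print(s['time_s'],s['tcp_pos'],s['eef_rot'])
c=r.get_calibration('wrist');im=snap('wrist','w2.png')
json.dump({k:np.array(v).tolist() for k,v in c.items()},open('w2.json','w'))
for a,ce,rc in blob(im,'y')[:4]: print(a,ce,atz(c,ce,.05),[(p.round(1).tolist(),atz(c,p,.047)[:2].round(4).tolist()) for p in cv2.boxPoints(rc)])
x,y=map(int,blob(im,'y')[0][1])
x0,y0=max(0,x-100),max(0,y-85); print(x0,y0)
cv2.imwrite('pics/w2c.png',cv2.resize(im[y0:y0+150,x0:x0+200],(800,600),interpolation=cv2.INTER_CUBIC))
E
```

```text
2.6667 [0.5434 0.2072 0.3007] [-179.9891   -0.0073   -1.342 ]
277 [294.6606 135.1264] [0.5942 0.2372 0.05  ] [([289.1000061035156, 171.89999389648438], [0.5429, 0.2476]), ([294.79998779296875, 100.69999694824219], [0.6392, 0.2351]), ([299.29998779296875, 101.0], [0.6386, 0.2292]), ([293.6000061035156, 172.1999969482422], [0.5422, 0.2413])]
118 [248.4492 292.9492] [0.3462 0.3244 0.05  ] [([245.5, 313.8999938964844], [0.303, 0.3345]), ([246.60000610351562, 269.8999938964844], [0.3869, 0.324]), ([251.0, 270.0], [0.3866, 0.3169]), ([250.0, 314.0], [0.3027, 0.3269])]
113 [386.1681 292.177 ] [0.3421 0.1005 0.05  ] [([383.0, 268.0], [0.3851, 0.1071]), ([387.70001220703125, 267.8999938964844], [0.385, 0.0997]), ([388.70001220703125, 313.8999938964844], [0.2971, 0.0932]), ([384.0, 314.0], [0.2971, 0.1011])]
46 [572.8043 141.1087] [ 0.5804 -0.1608  0.05  ] [([571.0, 134.0], [0.5902, -0.1584]), ([575.0, 134.0], [0.5902, -0.1648]), ([575.0, 150.0], [0.5672, -0.1698]), ([571.0, 150.0], [0.5672, -0.1634])]
194 50
```

View pics/w2c.png

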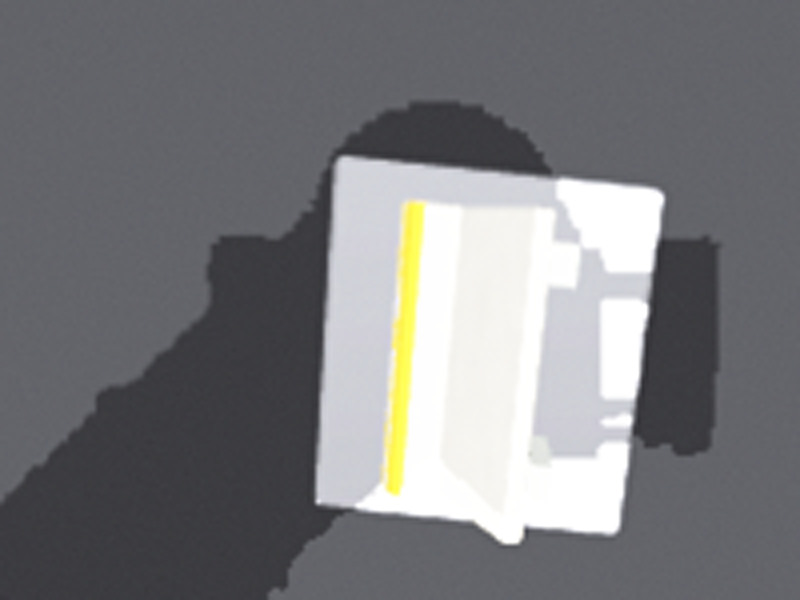

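The easel crop is clear. The lip runs from (413,203) to (393,493), the backrest foot from (460,207) to (441,475), and the backrest top edge from (536,209) to (507,530). I'll fit the pose to these points.

```bash
python3 - <<'E'
from h import *
import json
from scipy.optimize import least_squares
c={k:np.array(v) for k,v in json.load(open('w2.json')).items()}
uv=np.array([[413,203],[393,493],[460,207],[441,475],[536,209],[507,530]])/4+[194,50]-.4
P=np.array([[50,17,8],[-50,17,8],[50,0,0],[-50,0,0],[50,0,70],[-50,0,70]])/1000
t=.35
def W(q,P):
    Rx=np.array([[1,0,0],[0,np.cos(t),-np.sin(t)],[0,np.sin(t),np.cos(t)]]);a=q[2]
    Rz=np.array([[np.cos(a),-np.sin(a),0],[np.sin(a),np.cos(a),0],[0,0,1]])
    return P@(Rz@Rx).T+[q[0],q[1],.035]
s=least_squares(lambda q:(proj(c,W(q,P))-uv).ravel(),[.59,.22,-.1])
print('easel',s.x,np.degrees(s.x[2]));print((proj(c,W(s.x,P))-uv))
ct=r.get_calibration('top');im=cv2.imread('pics/top0.png')
print('lip top pred',proj(ct,W(s.x,np.array([[0,.017,.008]]))),blob(im,'y')[0][1])
E
```

```text
easel [ 0.5898  0.2231 -0.1113] -6.3767516245132185
[[ 1.2079 -1.2078]
 [ 1.3723 -0.0352]
 [-0.33   -0.9   ]
 [-0.9071  3.4585]
 [-0.4353 -1.9543]
 [-0.7999  1.3609]]
lip top pred [[254.0848 204.9725]] [253.7606 205.0986]
```

Emit:
{"api": "servo_tool", "payload": {
  "targets": [
    {"dx": 0.2,"dy": -3.5,"dz": 0,"spin": 0,"grip": 38},
    {"dx": 0.4,"dy": -7,"dz": 0,"spin": 0,"grip": 38},
    {"dx": 0.6,"dy": -11,"dz": 0,"spin": 0,"grip": 38},
    {"dx": 0.8,"dy": -15,"dz": 0,"spin": 0,"grip": 38},
    {"dx": 1,"dy": -19,"dz": 0,"spin": 0,"grip": 38},
    {"dx": 1,"dy": -23,"dz": 0,"spin": 0,"grip": 38},
    {"dx": 1,"dy": -27,"dz": 0,"spin": 0,"grip": 38},
    {"dx": 1,"dy": -31,"dz": 0,"spin": 0,"grip": 38},
    {"dx": 1,"dy": -35,"dz": 0,"spin": 0,"grip": 38},
    {"dx": 1,"dy": -38,"dz": 0,"spin": 0,"grip": 38}
  ]
}}

```text
time_s: 3.55
tcp_pos: [0.5535, -0.1755, 0.3009]
eef_rot: [180.0, -0.0, -1.4]
contact_force: [0.4, 0.3, 0.0]
gripper_width: 0.0337
```

Emit:
{"api": "servo_tool", "payload": {
  "targets": [
    {"dx": 1,"dy": -2,"dz": 0,"spin": 0,"grip": 38},
    {"dx": 2,"dy": -4,"dz": 0,"spin": 0,"grip": 38},
    {"dx": 2,"dy": -4.7,"dz": 0,"spin": 0,"grip": 38},
    {"dx": 2,"dy": -4.7,"dz": 0,"spin": 0,"grip": 38},
    {"dx": 2,"dy": -4.7,"dz": 0,"spin": 0,"grip": 38},
    {"dx": 2,"dy": -4.7,"dz": 0,"spin": 0,"grip": 38},
    {"dx": 2,"dy": -4.7,"dz": 0,"spin": 0,"grip": 38},
    {"dx": 2,"dy": -4.7,"dz": 0,"spin": 0,"grip": 38},
    {"dx": 2,"dy": -4.7,"dz": 0,"spin": 0,"grip": 38},
    {"dx": 2,"dy": -4.7,"dz": 0,"spin": 0,"grip": 38}
  ]
}}

```text
time_s: 4.38
tcp_pos: [0.5739, -0.2201, 0.3008]
eef_rot: [-180.0, -0.0, -1.4]
contact_force: [-0.2, 0.3, 0.0]
gripper_width: 0.033
```

```bash
python3 - <<'E'
from h import *
s=r.get_state();print(s['time_s'],s['tcp_pos'],s['eef_rot'])
c=r.get_calibration('wrist');im=snap('wrist','w3.png')
for k in 'ob':
  for a,ce,rc in blob(im,k)[:5]: print(k,a,ce.round(1),atz(c,ce,.118),[(p.round(1).tolist(),atz(c,p,.124)[:2].round(4).tolist()) for p in cv2.boxPoints(rc)])
cv2.imwrite('pics/w3c.png',cv2.resize(im[20:245,170:470],(800,600),interpolation=cv2.INTER_CUBIC))
E
```

```text
4.3833 [ 0.5739 -0.2201  0.3008] [-179.999    -0.0263   -1.3805]
o 3648 [358.7 333.6] [ 0.3509 -0.2735  0.118 ] [([189.8000030517578, 329.20001220703125], [0.3677, -0.0343]), ([501.70001220703125, 322.70001220703125], [0.3649, -0.477]), ([502.0, 337.79998779296875], [0.3377, -0.4827]), ([190.10000610351562, 344.29998779296875], [0.3407, -0.03])]
o 353 [323.5 161.9] [ 0.5977 -0.2278  0.118 ] [([320.0, 140.0], [0.6236, -0.2242]), ([327.0, 140.0], [0.6234, -0.2321]), ([327.0, 184.0], [0.5726, -0.2313]), ([320.0, 184.0], [0.5728, -0.2231])]
o 245 [385.6 291. ] [ 0.421  -0.3085  0.118 ] [([378.5, 266.20001220703125], [0.4625, -0.2959]), ([387.8999938964844, 265.70001220703125], [0.4629, -0.3081]), ([390.70001220703125, 313.70001220703125], [0.3883, -0.3159]), ([381.29998779296875, 314.29998779296875], [0.3879, -0.303])]
o 244 [249.2 291.1] [ 0.4255 -0.124   0.118 ] [([244.39999389648438, 313.70001220703125], [0.3934, -0.1153]), ([247.10000610351562, 265.70001220703125], [0.4675, -0.1268]), ([256.5, 266.20001220703125], [0.4665, -0.1389]), ([253.8000030517578, 314.29998779296875], [0.3923, -0.1282])]
b 1042 [25.1 22.4] [0.7657 0.0999 0.118 ] [([-2.9000000953674316, 1.100000023841858], [0.7899, 0.1256]), ([44.400001525878906, -2.5999999046325684], [0.7858, 0.0653]), ([47.400001525878906, 35.70000076293945], [0.7476, 0.0697]), ([0.0, 39.29999923706055], [0.7502, 0.1308])]
b 534 [238.8 163.1] [ 0.5991 -0.1284  0.118 ] [([230.6999969482422, 142.5], [0.6237, -0.123]), ([243.3000030517578, 141.3000030517578], [0.6246, -0.1375]), ([247.3000030517578, 184.5], [0.5745, -0.1375]), ([234.6999969482422, 185.6999969482422], [0.5734, -0.1224])]
b 414 [281.1 162.3] [ 0.5986 -0.1782  0.118 ] [([275.20001220703125, 141.1999969482422], [0.6237, -0.1737]), ([285.1000061035156, 140.6999969482422], [0.6239, -0.1849]), ([287.1000061035156, 183.89999389648438], [0.5739, -0.1845]), ([277.20001220703125, 184.39999389648438], [0.5737, -0.1727])]
```

View pics/w3c.png

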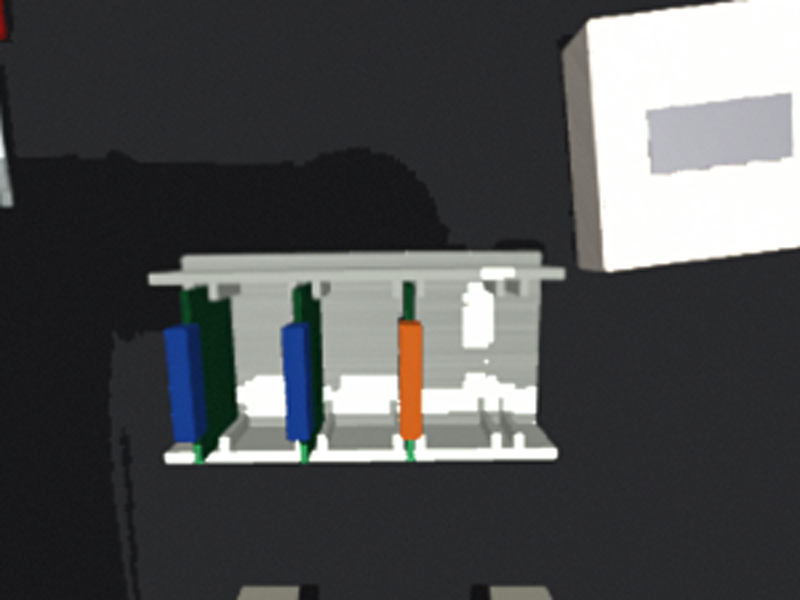

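Orange bar is at (0.598, -0.2277), crop pixel (410,380), and agrees across three cameras. Its neighbours are 50 mm apart, as specified. I'll descend with about 33 mm of opening.

Emit:
{"api": "servo_tool", "payload": {
  "targets": [
    {"dx": 1.2,"dy": -0.4,"dz": -3,"spin": 0,"grip": 38},
    {"dx": 2.4,"dy": -0.75,"dz": -6,"spin": 0,"grip": 38},
    {"dx": 2.4,"dy": -0.75,"dz": -9,"spin": 0,"grip": 38},
    {"dx": 2.4,"dy": -0.75,"dz": -12,"spin": 0,"grip": 38},
    {"dx": 2.4,"dy": -0.75,"dz": -14.5,"spin": 0,"grip": 38},
    {"dx": 2.4,"dy": -0.75,"dz": -16.5,"spin": 0,"grip": 38},
    {"dx": 2.4,"dy": -0.75,"dz": -18,"spin": 0,"grip": 38},
    {"dx": 2.4,"dy": -0.75,"dz": -19.3,"spin": 0,"grip": 38},
    {"dx": 2.4,"dy": -0.75,"dz": -20.5,"spin": 0,"grip": 38},
    {"dx": 2.4,"dy": -0.75,"dz": -20.5,"spin": 0,"grip": 38}
  ]
}}

```text
time_s: 5.27
tcp_pos: [0.5964, -0.2278, 0.0929]
eef_rot: [-180.0, 0.2, -1.4]
contact_force: [-0.2, 1.1, -0.3]
gripper_width: 0.0332
```

Emit:
{"api": "servo_tool", "payload": {
  "targets": [
    {"dx": 0,"dy": 0,"dz": 0,"spin": 0,"grip": 25},
    {"dx": 0,"dy": 0,"dz": 0,"spin": 0,"grip": 18},
    {"dx": 0,"dy": 0,"dz": 0,"spin": 0,"grip": 14},
    {"dx": 0,"dy": 0,"dz": 0,"spin": 0,"grip": 10},
    {"dx": 0,"dy": 0,"dz": 0,"spin": 0,"grip": 6},
    {"dx": 0,"dy": 0,"dz": 0,"spin": 0,"grip": 3},
    {"dx": 0,"dy": 0,"dz": 0,"spin": 0,"grip": 3},
    {"dx": 0,"dy": 0,"dz": 0,"spin": 0,"grip": 3},
    {"dx": 0,"dy": 0,"dz": 0,"spin": 0,"grip": 3},
    {"dx": 0,"dy": 0,"dz": 0,"spin": 0,"grip": 3}
  ],
  "squeeze": 12
}}

```text
time_s: 6.1
tcp_pos: [0.5984, -0.2282, 0.0965]
eef_rot: [180.0, -0.1, -1.4]
contact_force: [-0.8, 1.3, 6.1]
gripper_width: 0.0096
```

Emit:
{"api": "servo_tool", "payload": {
  "targets": [
    {"dx": 0,"dy": 0,"dz": 1,"spin": 0,"grip": 3},
    {"dx": 0,"dy": 0,"dz": 2.2,"spin": 0,"grip": 3},
    {"dx": 0,"dy": 0,"dz": 3.6,"spin": 0,"grip": 3},
    {"dx": 0,"dy": 0,"dz": 5,"spin": 0,"grip": 3},
    {"dx": 0,"dy": 0,"dz": 6.5,"spin": 0,"grip": 3},
    {"dx": 0,"dy": 0,"dz": 8,"spin": 0,"grip": 3},
    {"dx": 0,"dy": 0,"dz": 9.5,"spin": 0,"grip": 3},
    {"dx": 0,"dy": 0,"dz": 11,"spin": 0,"grip": 3},
    {"dx": 0,"dy": 0,"dz": 12.5,"spin": 0,"grip": 3},
    {"dx": 0,"dy": 0,"dz": 13.5,"spin": 0,"grip": 3}
  ]
}}

```text
time_s: 6.93
tcp_pos: [0.5982, -0.2283, 0.2332]
eef_rot: [180.0, -0.1, -1.4]
contact_force: [-0.3, -0.1, -1.5]
gripper_width: 0.0099
```

```bash
python3 - <<'E'
from h import *
s=r.get_state();print(s['tcp_pos'],s['eef_rot'],s['contact_force'],s['moment'],s['gripper_width'])
a=snap('wrist');b=snap('side')
cv2.imwrite('pics/lift.png',np.hstack([cv2.resize(a[60:360,160:480],(400,375)),cv2.resize(b[150:300,250:410],(400,375))]))
c=r.get_calibration('side')
d=r.cut_out('card','side');print([(q['p'],q['extent']) for q in d[:2]])
e=d[0]['extent']
z0=s['tcp_pos'][2]+.0188-.1
print('pred top/bottom px if grip at pads',proj(c,[s['tcp_pos']+[0,0,.0188+.012-.003],s['tcp_pos']+[0,0,.0188-.1-.003]]))
E
```

```text
[ 0.5982 -0.2283  0.2332] [179.975   -0.1192  -1.4172] [-0.3471 -0.1312 -1.4732] [-0.0398 -0.1038 -0.0035] 0.009887030027233927
[(0.93, [314.1, 215.2, 348.1, 245.8]), (0.7, [353.9, 299.3, 417.8, 371.0])]
pred top/bottom px if grip at pads [[331.02   208.7071]
 [328.8233 247.7675]]
```

View pics/lift.png

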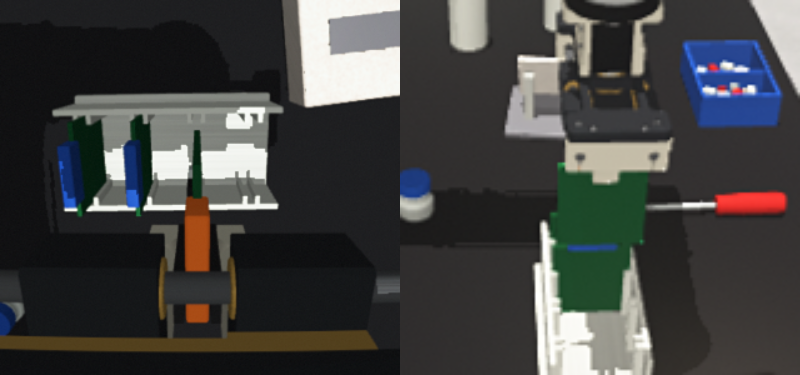

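Card is held square, with its bottom about 84.5 mm below the TCP, and the rack is undisturbed. Carrying it to the easel now.

Emit:
{"api": "servo_tool", "payload": {
  "targets": [
    {"dx": 0,"dy": 1.5,"dz": 0,"spin": 0,"grip": 3},
    {"dx": -0.1,"dy": 4,"dz": 0,"spin": -0.01,"grip": 3},
    {"dx": -0.2,"dy": 7,"dz": 0,"spin": -0.02,"grip": 3},
    {"dx": -0.3,"dy": 10,"dz": 0,"spin": -0.03,"grip": 3},
    {"dx": -0.4,"dy": 13,"dz": 0,"spin": -0.05,"grip": 3},
    {"dx": -0.5,"dy": 16,"dz": 0,"spin": -0.06,"grip": 3},
    {"dx": -0.6,"dy": 19,"dz": 0,"spin": -0.08,"grip": 3},
    {"dx": -0.7,"dy": 22,"dz": 0,"spin": -0.09,"grip": 3},
    {"dx": -0.77,"dy": 25,"dz": 0,"spin": -0.098,"grip": 3},
    {"dx": -0.77,"dy": 28,"dz": 0,"spin": -0.098,"grip": 3}
  ]
}}

```text
time_s: 7.92
tcp_pos: [0.5889, 0.0537, 0.2294]
eef_rot: [180.0, 0.1, -7.1]
contact_force: [0.6, 0.0, -0.9]
gripper_width: 0.0096
```

Emit:
{"api": "servo_tool", "payload": {
  "targets": [
    {"dx": 0,"dy": 3,"dz": 0,"spin": 0,"grip": 3},
    {"dx": 0,"dy": 6,"dz": 0,"spin": 0,"grip": 3},
    {"dx": 0,"dy": 9,"dz": 0,"spin": 0,"grip": 3},
    {"dx": 0,"dy": 12,"dz": 0,"spin": 0,"grip": 3},
    {"dx": 0,"dy": 14.5,"dz": 0,"spin": 0,"grip": 3},
    {"dx": 0,"dy": 16.5,"dz": 0,"spin": 0,"grip": 3},
    {"dx": 0,"dy": 17.7,"dz": 0,"spin": 0,"grip": 3},
    {"dx": 0,"dy": 17.7,"dz": -1,"spin": 0,"grip": 3},
    {"dx": 0,"dy": 17.7,"dz": -2,"spin": 0,"grip": 3},
    {"dx": 0,"dy": 17.7,"dz": -3,"spin": 0,"grip": 3}
  ]
}}

```text
time_s: 8.75
tcp_pos: [0.5894, 0.2281, 0.1988]
eef_rot: [179.9, 0.1, -7.1]
contact_force: [-0.1, 0.1, -1.1]
gripper_width: 0.0101
```

Emit:
{"api": "servo_tool", "payload": {
  "targets": [
    {"dx": 0,"dy": 0,"dz": -1,"spin": 0,"grip": 3},
    {"dx": 0,"dy": 0,"dz": -2,"spin": 0,"grip": 3},
    {"dx": 0,"dy": 0,"dz": -3,"spin": 0,"grip": 3},
    {"dx": 0,"dy": 0,"dz": -4,"spin": 0,"grip": 3},
    {"dx": 0,"dy": 0,"dz": -4.6,"spin": 0,"grip": 3},
    {"dx": 0,"dy": 0,"dz": -5.2,"spin": 0,"grip": 3},
    {"dx": 0,"dy": 0,"dz": -5.6,"spin": 0,"grip": 3},
    {"dx": 0,"dy": 0,"dz": -5.6,"spin": 0,"grip": 3},
    {"dx": 0,"dy": 0,"dz": -5.6,"spin": 0,"grip": 3},
    {"dx": 0,"dy": 0,"dz": -5.6,"spin": 0,"grip": 3}
  ]
}}

```text
time_s: 9.58
tcp_pos: [0.5905, 0.2291, 0.1451]
eef_rot: [-180.0, -0.0, -7.0]
contact_force: [-0.4, -0.4, -1.0]
gripper_width: 0.0101
```

```bash
python3 - <<'E'
from h import *
s=r.get_state();print(s['time_s'],s['tcp_pos'],s['eef_rot'],s['contact_force'],s['gripper_width'])
a=snap('wrist','w5.png');b=snap('top')
for n in ['wrist','top']: print(n,[(round(q['p'],2),q['extent']) for q in r.cut_out('card',n)[:2]])
cv2.imwrite('pics/hov.png',np.hstack([cv2.resize(a[60:285,200:440],(450,422),interpolation=2),cv2.resize(b[160:250,210:290],(350,394),interpolation=2)[:394].copy() if 0 else cv2.resize(b[160:250,215:290],(350,422),interpolation=2)]))
E
```

```text
9.5833 [0.5905 0.2291 0.1451] [-179.9719   -0.0445   -7.0285] [-0.4107 -0.3714 -0.9582] 0.010086382222068577
wrist [(0.65, [306.0, 164.4, 328.3, 318.5])]
top []
```

View pics/hov.png

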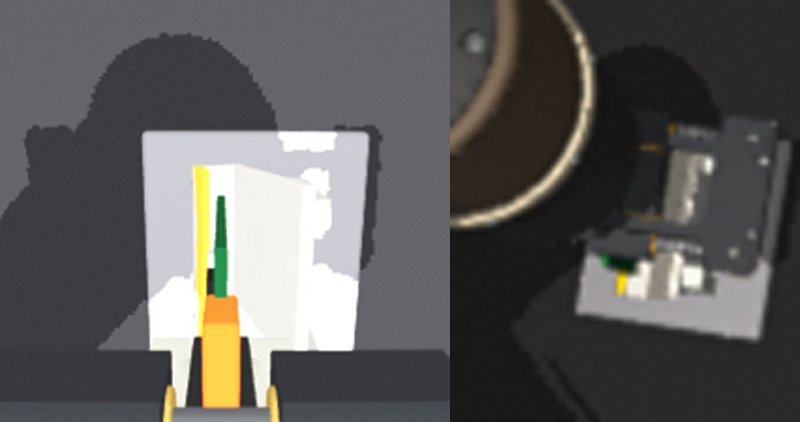

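The card lies parallel to the lip, between it and the backrest, with its chips (black, left) facing the lip side. Lowering slowly.

Emit:
{"api": "servo_tool", "payload": {
  "targets": [
    {"dx": 0,"dy": 0,"dz": -0.4,"spin": 0,"grip": 3},
    {"dx": 0,"dy": 0,"dz": -0.8,"spin": 0,"grip": 3},
    {"dx": 0,"dy": 0,"dz": -1.2,"spin": 0,"grip": 3},
    {"dx": 0,"dy": 0,"dz": -1.5,"spin": 0,"grip": 3},
    {"dx": 0,"dy": 0,"dz": -1.7,"spin": 0,"grip": 3},
    {"dx": 0,"dy": 0,"dz": -1.8,"spin": 0,"grip": 3},
    {"dx": 0,"dy": 0,"dz": -1.9,"spin": 0,"grip": 3},
    {"dx": 0,"dy": 0,"dz": -1.9,"spin": 0,"grip": 3},
    {"dx": 0,"dy": 0,"dz": -1.9,"spin": 0,"grip": 3},
    {"dx": 0,"dy": 0,"dz": -1.9,"spin": 0,"grip": 3}
  ]
}}

```text
time_s: 10.62
tcp_pos: [0.5903, 0.2289, 0.1257]
eef_rot: [-180.0, -0.0, -7.0]
contact_force: [-0.3, 0.5, -2.0]
gripper_width: 0.0102
```

Emit:
{"api": "servo_tool", "payload": {
  "targets": [
    {"dx": 0,"dy": 0,"dz": -0.05,"spin": 0,"grip": 3},
    {"dx": 0,"dy": 0,"dz": -0.1,"spin": 0,"grip": 3},
    {"dx": 0,"dy": 0,"dz": -0.15,"spin": 0,"grip": 3},
    {"dx": 0,"dy": 0,"dz": -0.2,"spin": 0,"grip": 3},
    {"dx": 0,"dy": 0,"dz": -0.2,"spin": 0,"grip": 3},
    {"dx": 0,"dy": 0,"dz": -0.2,"spin": 0,"grip": 3},
    {"dx": 0,"dy": 0,"dz": -0.2,"spin": 0,"grip": 3},
    {"dx": 0,"dy": 0,"dz": -0.2,"spin": 0,"grip": 3},
    {"dx": 0,"dy": 0,"dz": -0.2,"spin": 0,"grip": 3},
    {"dx": 0,"dy": 0,"dz": -0.2,"spin": 0,"grip": 3}
  ]
}}

```text
time_s: 11.45
tcp_pos: [0.5902, 0.2289, 0.1236]
eef_rot: [-180.0, -0.0, -7.0]
contact_force: [0.8, 0.3, -1.6]
gripper_width: 0.0101
```

No contact yet. Another 2 mm, then 2 mm more if needed.

Emit:
{"api": "servo_tool", "payload": {
  "targets": [
    {"dx": 0,"dy": 0,"dz": -0.05,"spin": 0,"grip": 3},
    {"dx": 0,"dy": 0,"dz": -0.1,"spin": 0,"grip": 3},
    {"dx": 0,"dy": 0,"dz": -0.15,"spin": 0,"grip": 3},
    {"dx": 0,"dy": 0,"dz": -0.2,"spin": 0,"grip": 3},
    {"dx": 0,"dy": 0,"dz": -0.2,"spin": 0,"grip": 3},
    {"dx": 0,"dy": 0,"dz": -0.2,"spin": 0,"grip": 3},
    {"dx": 0,"dy": 0,"dz": -0.2,"spin": 0,"grip": 3},
    {"dx": 0,"dy": 0,"dz": -0.2,"spin": 0,"grip": 3},
    {"dx": 0,"dy": 0,"dz": -0.2,"spin": 0,"grip": 3},
    {"dx": 0,"dy": 0,"dz": -0.2,"spin": 0,"grip": 3}
  ]
}}

```text
time_s: 12.28
tcp_pos: [0.5904, 0.229, 0.1222]
eef_rot: [-180.0, -0.0, -7.0]
contact_force: [-2.8, -0.8, 5.9]
gripper_width: 0.0097
```

Contact at the predicted height (5.9 N). Now sliding the edge to the backrest foot while still holding.

Emit:
{"api": "servo_tool", "payload": {
  "targets": [
    {"dx": 0,"dy": -0.05,"dz": -0.02,"spin": 0,"grip": 3},
    {"dx": 0,"dy": -0.1,"dz": -0.03,"spin": 0,"grip": 3},
    {"dx": 0,"dy": -0.15,"dz": -0.05,"spin": 0,"grip": 3},
    {"dx": 0,"dy": -0.2,"dz": -0.07,"spin": 0,"grip": 3},
    {"dx": 0,"dy": -0.25,"dz": -0.09,"spin": 0,"grip": 3},
    {"dx": 0,"dy": -0.3,"dz": -0.1,"spin": 0,"grip": 3},
    {"dx": 0,"dy": -0.3,"dz": -0.1,"spin": 0,"grip": 3},
    {"dx": 0,"dy": -0.3,"dz": -0.1,"spin": 0,"grip": 3},
    {"dx": 0,"dy": -0.3,"dz": -0.1,"spin": 0,"grip": 3},
    {"dx": 0,"dy": -0.3,"dz": -0.1,"spin": 0,"grip": 3}
  ]
}}

```text
time_s: 13.12
tcp_pos: [0.5911, 0.2262, 0.1213]
eef_rot: [-179.9, -0.1, -7.0]
contact_force: [0.5, -0.1, 5.6]
gripper_width: 0.0098
```

Emit:
{"api": "servo_tool", "payload": {
  "targets": [
    {"dx": 0,"dy": 0,"dz": 0,"spin": 0,"grip": 14},
    {"dx": 0,"dy": 0,"dz": 0,"spin": 0,"grip": 17},
    {"dx": 0,"dy": 0,"dz": 0,"spin": 0,"grip": 20},
    {"dx": 0,"dy": 0,"dz": 0,"spin": 0,"grip": 23},
    {"dx": 0,"dy": -0.2,"dz": 0,"spin": 0,"grip": 26},
    {"dx": 0,"dy": -0.4,"dz": 0,"spin": 0,"grip": 28},
    {"dx": -0.1,"dy": -0.6,"dz": 0,"spin": 0,"grip": 29},
    {"dx": -0.1,"dy": -0.8,"dz": 0,"spin": 0,"grip": 29},
    {"dx": -0.1,"dy": -1.0,"dz": 0,"spin": 0,"grip": 29},
    {"dx": -0.1,"dy": -1.2,"dz": 0,"spin": 0,"grip": 29}
  ]
}}

```text
time_s: 13.95
tcp_pos: [0.5891, 0.2136, 0.1206]
eef_rot: [180.0, 0.0, -7.0]
contact_force: [0.2, 0.1, -0.3]
gripper_width: 0.0252
```

```bash
python3 - <<'E'
from h import *
s=r.get_state();print(s['time_s'],s['tcp_pos'],s['contact_force'],s['gripper_width'])
a=snap('wrist','w6.png')
cv2.imwrite('pics/w6c.png',cv2.resize(a[100:325,200:440],(600,562),interpolation=2))
E
```

```text
13.95 [0.5891 0.2136 0.1206] [ 0.2094  0.0701 -0.3331] 0.02521415899786766
```

View pics/w6c.png

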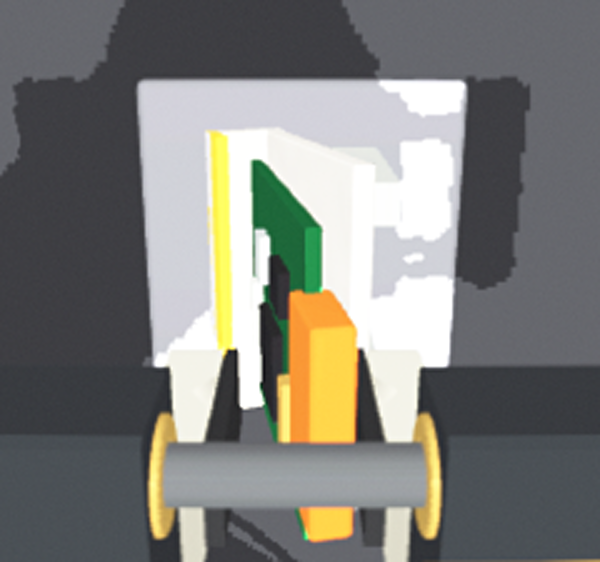

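As planned, the card is tipping back on the -y finger (bar at crop (325,380)) with its bottom edge on the ledge. Continuing the supported lean.

Emit:
{"api": "servo_tool", "payload": {
  "targets": [
    {"dx": 0,"dy": -0.3,"dz": 0,"spin": 0,"grip": 29},
    {"dx": -0.1,"dy": -0.6,"dz": 0,"spin": 0,"grip": 29},
    {"dx": -0.1,"dy": -0.9,"dz": 0,"spin": 0,"grip": 29},
    {"dx": -0.2,"dy": -1.2,"dz": 0,"spin": 0,"grip": 29},
    {"dx": -0.2,"dy": -1.5,"dz": 0,"spin": 0,"grip": 29},
    {"dx": -0.3,"dy": -1.8,"dz": 0,"spin": 0,"grip": 29},
    {"dx": -0.3,"dy": -2.1,"dz": 0,"spin": 0,"grip": 30},
    {"dx": -0.3,"dy": -2.3,"dz": 0,"spin": 0,"grip": 32},
    {"dx": -0.3,"dy": -2.3,"dz": 0,"spin": 0,"grip": 34},
    {"dx": -0.3,"dy": -2.3,"dz": 0,"spin": 0,"grip": 34}
  ]
}}

```text
time_s: 14.83
tcp_pos: [0.5863, 0.1909, 0.1207]
eef_rot: [-180.0, -0.0, -7.0]
contact_force: [-0.4, 0.3, 0.3]
gripper_width: 0.0296
```

```bash
python3 - <<'E'
from h import *
s=r.get_state();print(s['time_s'],s['tcp_pos'],s['contact_force'],s['gripper_width'])
a=snap('wrist','w7.png')
cv2.imwrite('pics/w7c.png',cv2.resize(a[100:325,200:440],(600,562),interpolation=2))
E
```

```text
14.8333 [0.5863 0.1909 0.1207] [-0.4353  0.3334  0.2519] 0.029599606479350345
```

View pics/w7c.png

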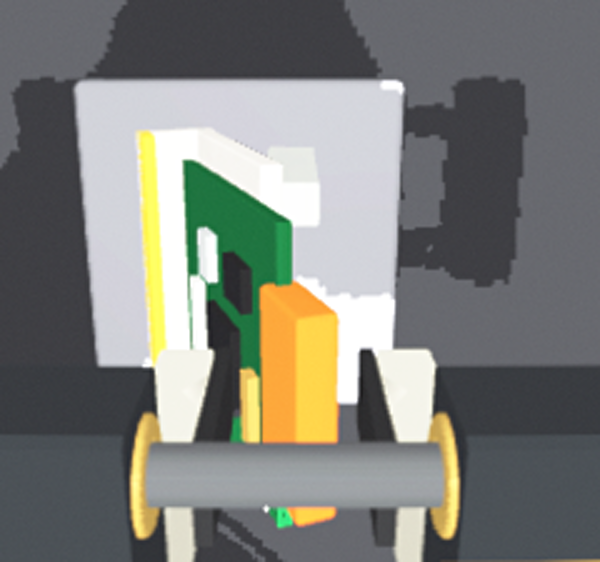

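Card leans flat on the backrest with gaps to both fingers. Opening slightly more and rising straight up.

Emit:
{"api": "servo_tool", "payload": {
  "targets": [
    {"dx": 0,"dy": 0,"dz": 0,"spin": 0,"grip": 38},
    {"dx": 0,"dy": 0,"dz": 0.2,"spin": 0,"grip": 40},
    {"dx": 0,"dy": -0.1,"dz": 0.6,"spin": 0,"grip": 42},
    {"dx": 0,"dy": -0.2,"dz": 1.2,"spin": 0,"grip": 42},
    {"dx": 0,"dy": -0.3,"dz": 2,"spin": 0,"grip": 42},
    {"dx": 0,"dy": -0.4,"dz": 3,"spin": 0,"grip": 42},
    {"dx": 0,"dy": -0.4,"dz": 4.5,"spin": 0,"grip": 42},
    {"dx": 0,"dy": -0.4,"dz": 6.5,"spin": 0,"grip": 42},
    {"dx": 0,"dy": -0.4,"dz": 9,"spin": 0,"grip": 42},
    {"dx": 0,"dy": -0.4,"dz": 12,"spin": 0,"grip": 42}
  ]
}}

```text
time_s: 15.72
tcp_pos: [0.5855, 0.1864, 0.2416]
eef_rot: [180.0, 0.1, -7.0]
contact_force: [1.2, 0.3, 0.5]
gripper_width: 0.0368
```

Emit:
{"api": "servo_tool", "payload": {
  "targets": [
    {"dx": -1,"dy": 0,"dz": 2,"spin": 0,"grip": 42},
    {"dx": -2,"dy": 0,"dz": 4,"spin": 0,"grip": 42},
    {"dx": -3,"dy": 0,"dz": 6,"spin": 0,"grip": 42},
    {"dx": -4,"dy": 0,"dz": 6,"spin": 0,"grip": 42},
    {"dx": -5,"dy": 0,"dz": 6,"spin": 0,"grip": 42},
    {"dx": -5,"dy": 0,"dz": 6,"spin": 0,"grip": 42},
    {"dx": -5,"dy": 0,"dz": 6,"spin": 0,"grip": 42},
    {"dx": -5,"dy": 0,"dz": 6,"spin": 0,"grip": 42},
    {"dx": -5,"dy": 0,"dz": 6,"spin": 0,"grip": 42},
    {"dx": -5,"dy": 0,"dz": 6,"spin": 0,"grip": 42}
  ]
}}

```text
time_s: 16.55
tcp_pos: [0.5364, 0.1868, 0.2999]
eef_rot: [179.9, 0.0, -7.0]
contact_force: [-0.3, 0.7, 0.7]
gripper_width: 0.0368
```

```bash
python3 - <<'E'
from h import *
s=r.get_state();print(s['time_s'],s['tcp_pos'],s['contact_force'],s['gripper_width'])
c=r.get_calibration('wrist');a=snap('wrist','w8.png')
q=[.5898,.2231,np.radians(-7)];t=.35
Rx=np.array([[1,0,0],[0,np.cos(t),-np.sin(t)],[0,np.sin(t),np.cos(t)]]);ca,sa=np.cos(q[2]),np.sin(q[2])
R=np.array([[ca,-sa,0],[sa,ca,0],[0,0,1]])@Rx
P=np.array([[x,y+2,z] for z,w,y in ((112,25,5),(112,25,-5),(88,25,5),(92,40,2),(0,40,2)) for x in (w,-w)])/1000
uv=proj(c,P@R.T+[q[0],q[1],.035]);print(uv.round(1))
x0,y0=uv.min(0).astype(int)-35; x0,y0=max(x0,0),max(y0,0);print(x0,y0)
im=cv2.resize(a[y0:y0+150,x0:x0+180],None,fx=4,fy=4,interpolation=2)
for p in uv: cv2.circle(im,tuple(int(v) for v in (p-[x0,y0]+.5)*4),4,(255,0,255),1)
cv2.imwrite('pics/w8c.png',im)
for n in ['top']:
  b=snap(n,'top9.png');o=[x for x in blob(b,'b',(360,150,460,260))];print([x[1] for x in o])
  co=r.get_calibration(n);print('o',[(x[0],x[1]) for x in blob(b,'o',(220,150,320,260))],proj(co,np.array([[0,.002,.112]])@R.T+[q[0],q[1],.035]))
for t in ['jar','screwdriver','tissues','bottle_red','bottle_green']:
  for d in r.cut_out(t,'top')[:1]: print(t,d['extent'])
E
```

```text
16.55 [0.5364 0.1868 0.2999] [-0.2967  0.6597  0.7075] 0.03684211750239316
[[306.7 118.3]
 [307.3 165.9]
 [315.8 118.2]
 [315.9 165.4]
 [300.  118. ]
 [300.8 162.6]
 [303.5 103.8]
 [304.5 175.8]
 [283.4 105.9]
 [285.2 163.6]]
248 68
[array([401.5068, 203.1233]), array([383.4583, 202.5139])]
o [(np.int32(16), array([267.   , 195.875]))] [[266.4914 203.8121]]
jar [325.2, 264.5, 338.9, 280.5]
screwdriver [339.6, 122.2, 343.5, 163.3]
tissues [437.2, 150.1, 487.4, 194.7]
bottle_red [179.0, 243.4, 200.3, 267.3]
bottle_green [377.5, 189.0, 384.5, 216.9]
```

View pics/w8c.png

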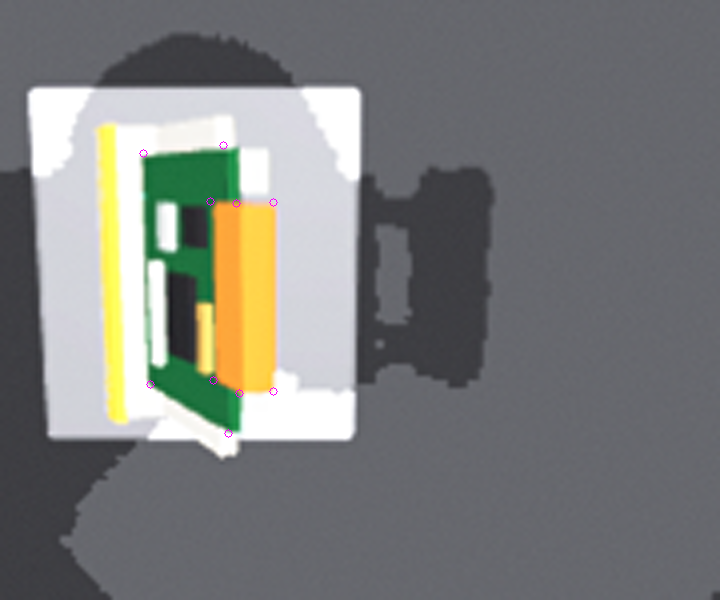

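The predicted seated corners match the picture to about 1–3 px, and the card is centred, flat and facing out. Handing in.

```bash
python3 -c "
from h import *
r.close_job();print('closed')"
```

```text
the job is handed in; nothing more can be done
closed
```

I slid the orange-gripped card out of the rack and stood it on the easel, then handed the job in at about 16.6 s; no verdict is reported. I lowered it gripped and vertical until it touched the ledge (5.9 N, at the predicted height). While still holding it, I slid the bottom edge to the foot of the backrest. The tool cannot tilt, so I opened the gripper part way and let the card tip back against one finger until it rested on the backrest.

**What the last checks showed:**
- **Card:** the last wrist picture shows it flat on the backrest, centred, with its chips facing out. Its corners are within about 1–3 px of where a seated card should appear.
- **Robot:** the gripper was open and well clear, with about 1 N on the force reading, which is about the level of the sensor's scatter.
- **Other cards:** the two blue grip bars are at the same pixels in the top view as at the start. The jar's position matches its first reading.

**What did not agree or was not checked:**
- The last search for the green bottle returned something in the rack, so its position is not confirmed. The gripper was planned to stay well clear of it.
- The screwdriver, tissues and red bottle were found at the end, but I did not compare them with their starting positions.
- In the top view the gripper hid most of the orange bar (only 16 px visible). That check confirms its position only across the backrest, not along the ledge.
- The easel fit was off by up to 3.5 px at one corner.

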